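# Tip the brass medallion out of its tray pocket and stand it in the finishing rack

### The job

Press the overhanging edge of the brass medallion down into its pocket's finger notch so that it tips over, slides into the trough and stays leaning there with its other edge raised. Then grip it by that raised edge, lift it clear and stand it on edge in the groove of the plywood finishing rack, lowering it in rather than dropping it, and let go. Leave the red medallion lying in its pocket.

Things in the scene. Friction and masses are not known exactly. Their poses are not given: they have to be found in the camera images.
- brass_disc: Brass medallion, 70 mm diameter, 8 mm thick, 0.12 kg, dark dots; origin at its middle, z its axis. Lies flush in either tray pocket. Pressed at its tray +x edge (x 17 to 35) it pivots on the ledge's edge; with the fingertip 25-27 mm below the rim it slides into the trough and stays, leaning back 55-80 deg from level, raised edge towards tray -x, 20-28 mm above the rim.
- red_disc: Red medallion of the same shape and size with the same dots, in the other pocket; to be left alone. Origin at its middle, z along its axis.
- tray: Fixed wooden tray 86 (x) by 172 (y) mm, rim 50 high; origin under its middle, z up, x from closed back to notched front, roughly away from the robot. Pockets at y = -42, +42, 73 wide. Ledge 42 high up to x = 5 carries the disc, which overhangs a trough (x 5 to 28, floor 6 high); front lip (x 28-38) 16 high. Notch over trough and lip, 48 wide, open above and in front, between rim-high posts.
- rack: Fixed plywood rack, base 66 (x) by 120 (y) by 8 mm; origin under its middle on the table, z up. One groove along its y axis, 26 mm wide, 90 mm long, floor 8 mm high, walls and closed ends 48 mm high, side walls 10 mm thick. A medallion stands in it on edge, leaning up to 25 deg.

How it is judged:
By the outcome, as a careful person would: the job done as asked, in the order asked, and still so for the second after the job is handed in, with the robot touching nothing.
It also fails if it takes over 56 s, if anything falls off the work surface, if the arm or the gripper's body presses on something with over 40 N, if the wrist force passes 120 N, or if a joint passes its speed limit or range.

### The arm

A 6-joint arm with a two-finger parallel gripper is mounted at the origin on the work surface. World frame = base frame: x ahead of the robot, y to its left, z up, the work surface at z = 0. Lengths are in m, angles in rad, forces in N, time in s.
With the tool pointing down it reaches from about 0.35 to 0.775 m from the base axis. Payload 5.5 kg.
Tool frame: the origin (TCP) lies midway between the tips of the shut fingers; the grasp point (between the pads) lies 19 mm behind it; z points along the fingers, x is the direction in which the jaws open and shut, and the axes are right-handed (so a half turn about z gives the same grasp; the last joint's range is limited). The gripper opens to 85 mm and grips with 20 to 120 N. Pads are 22 mm wide; open, the fingers measure 114 mm over their backs; the gripper's body (76 mm by 85 mm) begins 54 mm behind the grasp point. The pads swing forward as they close: fully open they stand 13 mm farther back than shut.
Start: joints at [-1.383, 0.313, 0.046, 1.304, 0, 1.431], TCP at [0.185, -0.544, 0.231] pointing down, gripper open.
Joint ranges: [-2.76, 2.76], [-0.86, 1.69], [-1.03, 1.26], [-2.2, 2.34], [-1.47, 1.5], [-3.14, 3.14]. Speed limits (rad/s): [2.57, 2.57, 3.14, 3.14, 3.14, 3.14].

### API

Orientations are given as a unit quaternion [w, x, y, z].
In Python, from workcell import env gives the robot as it stands.
- The arm moves only by the tool servo_tool, never from a script. Its argument "targets" is a list of rows, each an object with "xyz": the shift along the tool's x, y, z in m, a list of three; "twist": the turn, a rotation vector about the tool's x, y, z in rad, a list of three; "jaw": the opening, from 0 (shut) to 1 (fully open). A call has 1 to 12 rows; each row is the pose to reach, as a shift and turn from the pose commanded when the call began, along the tool's axes at that moment; what a row does not reach only later rows make up. A row lasts 1/12 s, in which the tool goes at most 41.7 mm and 7.16 degrees, less where a joint would pass 70% of its speed; a pose out of reach is approached as far as the arm can. A call with a gripper value outside its range is refused whole. The fingers move at their own pace and stop on an object; "squeeze" is the grip in N (left out, the last holds). Time passes only in rows, so rows that repeat a pose let the fingers close. It gives the time, the measured TCP pose, the force and the opening at its end, in the units of the state.
- env.get_state(): the state, without advancing time (a new reading comes with each control period).
- env.read_camera(name): name is "side" or "top"; returns a dict with "color" (400x640x3 uint8, red, green, blue), "depth" (400x640 float32, m along the optical axis (not along the pixel's ray), 0 where there is no reading), "fx", "fy", "cx", "cy" (pixels), "eye" and "attitude" of the camera in the world. Camera axes: x right, y down, z forward; pixel columns grow to the right and rows downward; lengths in m; the calibration is good to about 2 mm. A picture is of the moment at which its call begins.
- env.hand_in(): hands the job in, once; it reports no verdict.
The state is a dict: "clock": time; "joint_pos": joint angles; "qvel": joint speeds; "tau": joint torques, N m; "tcp_pos": TCP position; "orientation": TCP orientation; "wrist_force": force on the tool from outside, world axes, zero at the start; "ft_torque": the same for the moment, N m; "finger_gap": finger opening in m.
Only numpy, scipy, OpenCV 4.12 (cv2) and the standard library are available. Lean on these libraries where they do the work, as an engineer would, in place of code of your own. Each camera call takes 0.05 s, during which the arm holds its last target. There are 200 camera calls.

## Working session

There is one attempt and no reset: what is moved stays moved. The work goes in short steps, Python scripts to look and compute and a tool call to move; the robot and the scene stay as the last step left them, time stands still between calls to the robot, and variables do not carry over. Pictures are saved under pics/ and viewed, about 8 in all and at most 12, crops included, and the job is handed in when it is done.

Besides the shell and the picture viewer there is one more tool, called as name(argument=value, ...) on one line, values as JSON. servo_tool: Moves the arm, as the interface text tells. Its arguments: {"type":"object","properties":{"targets":{"type":"array","items":{"type":"object","properties":{"xyz":{"type":"array","items":{"type":"number"}},"twist":{"type":"array","items":{"type":"number"}},"jaw":{"type":"number"}}}},"squeeze":{"type":"number"}},"required":["targets"]}

```bash
mkdir -p pics; cat > h.py <<'E'
import numpy as np, cv2
from scipy.spatial.transform import Rotation as R
from workcell import env
def rot(q): return R.from_quat([q[1],q[2],q[3],q[0]])
def cam(n):
    c=env.read_camera(n); a=np.array(c['attitude'],float)
    c['R']=a if a.shape==(3,3) else rot(a).as_matrix(); return c
def pts(c):
    d=c['depth']; v,u=np.mgrid[:d.shape[0],:d.shape[1]]
    P=np.stack([(u-c['cx'])/c['fx']*d,(v-c['cy'])/c['fy']*d,d],-1)
    P=P@c['R'].T+np.array(c['eye']); P[d==0]=np.nan; return P
def save(c,n,crop=None,s=1):
    im=c['color'][:,:,::-1]
    if crop: u0,u1,v0,v1=crop; im=im[v0:v1,u0:u1]
    cv2.imwrite('pics/'+n+'.png',cv2.resize(im,None,fx=s,fy=s,interpolation=cv2.INTER_CUBIC))
E
python3 - <<'E'
from h import *
print(env.get_state())
for n in ('top','side'):
    c=cam(n); save(c,n+'0'); print(n,c['eye'],c['attitude'],c['fx']); np.save(n+'.npy',pts(c)); 
E
```

```text
{'clock': 0.0, 'joint_pos': array([-1.38260862e+00,  3.14020967e-01,  4.49724448e-02,  1.30364329e+00,
        2.49110824e-05,  1.43119005e+00]), 'qvel': array([-1.52772402e-03,  4.57674890e-04,  6.20307450e-05,  6.38729903e-04,
       -1.31739313e-03, -2.29748067e-04]), 'tau': array([ 2.26198317e-04, -4.80624354e+01,  2.98534691e+01,  1.92708807e-02,
       -2.20012871e-04, -1.66008029e-06]), 'tcp_pos': array([ 0.18501836, -0.54385801,  0.23039454]), 'orientation': array([-6.62699819e-04,  8.13004933e-01, -5.82256027e-01, -6.77644154e-04]), 'wrist_force': array([-0.68571083, -0.60595552,  0.32432944]), 'ft_torque': array([ 0.02963275, -0.02234846, -0.03158575]), 'finger_gap': 0.08519826475109993}
top [ 0.44633764 -0.02061199  0.70467449] [-0.04312872  0.70930568 -0.70174543  0.05078099] 406.9393640938323
side [0.30100265 0.42077476 0.56096607] [ 0.10261262 -0.26966522  0.88512842 -0.36510135] 393.41239491566955
```

View pics/top0.png

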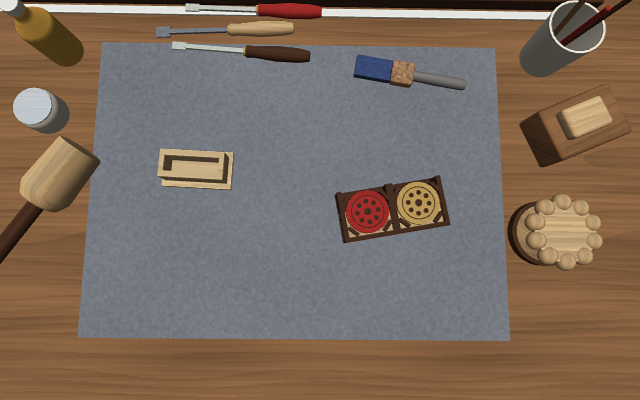

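View pics/side0.png

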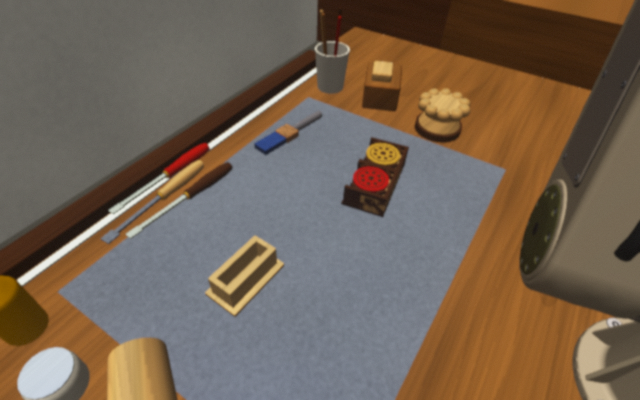

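The brass disc is at about (418,203) in the top image and the red at (368,211). The rack is at (196,168). Next I'll take an enlarged view and measure with depth.

```bash
python3 - <<'E'
from h import *
c=cam('top'); P=pts(c); a=c['color'][170:250,325:460]; b=c['color'][140:200,145:245]
A=cv2.resize(a,None,fx=5,fy=5,interpolation=cv2.INTER_CUBIC);B=cv2.resize(b,None,fx=4,fy=4,interpolation=cv2.INTER_CUBIC)
B=cv2.copyMakeBorder(B,0,0,0,A.shape[1]-B.shape[1],0) if B.shape[1]<A.shape[1] else B
cv2.imwrite('pics/zoom.png',np.vstack([A[:360],B])[:,:,::-1])
z=P[:,:,2]
def rect(m,n):
    p=P[m][:,:2]; r=cv2.minAreaRect((p*1000).astype(np.float32)); print(n,len(p),r, np.median(z[m]))
reg=np.zeros(z.shape,bool); reg[165:255,325:460]=1
rect(reg&(z>.044)&(z<.056),'tray rim')
hsv=cv2.cvtColor(c['color'],cv2.COLOR_RGB2HSV); H,S,V=cv2.split(hsv)
for n,m in (('red',reg&((H<6)|(H>174))&(S>150)&(V>90)),('brass',reg&(H>15)&(H<30)&(V>140)&(S>90))):
    m=cv2.morphologyEx(m.astype(np.uint8),cv2.MORPH_OPEN,np.ones((2,2)))
    k,l,s,ce=cv2.connectedComponentsWithStats(m); i=1+np.argmax(s[1:,4]); print(n,s[i],cv2.minEnclosingCircle((P[l==i][:,:2]*1000).astype(np.float32)),np.median(z[l==i]))
reg[:]=0; reg[140:200,145:245]=1
rect(reg&(z>.043)&(z<.055),'rack walls'); rect(reg&(z>.005)&(z<.055),'rack all')
m=(reg&(z<.03)&(z>.004)); print(np.nanmedian(z[m]))
E
```

```text
tray rim 4692 ((514.7725219726562, -157.16717529296875), (83.04842376708984, 172.3458251953125), 10.164800643920898) 0.05093409145780592
red [ 347  191   43   43 1245] ((508.8154602050781, -118.38311004638672), 36.24712371826172) nan
brass [ 398  183   44   43 1110] ((521.3247680664062, -200.1911163330078), 38.77483367919922) nan
rack walls 1042 ((584.8832397460938, 173.46910095214844), (106.85243225097656, 46.910118103027344), 87.36502075195312) 0.04856913231310539
rack all 2747 ((581.7134399414062, 168.37677001953125), (102.00615692138672, 135.87997436523438), 5.648298263549805) 0.025360127653010434
0.00901862641408624
```

View pics/zoom.png

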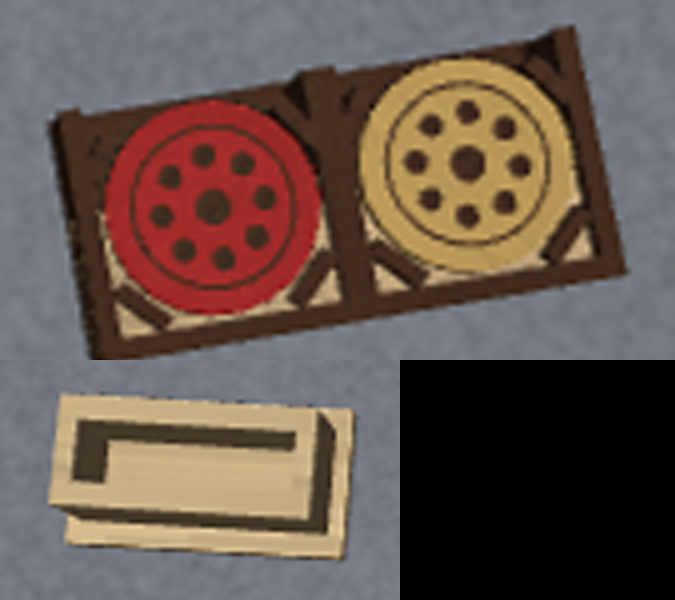

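The tray's notched front faces up in the image (+x). The zoom puts the brass centre at (418.4,202.6), the red centre at (367.6,211.4) and the rack wall top corners around (160,148)–(157,176). I'll refine these and work out the moves.

```bash
python3 - <<'E'
from h import *
c=cam('top')
def at(u,v,z):
    d=c['R']@np.array([(u-c['cx'])/c['fx'],(v-c['cy'])/c['fy'],1]); e=np.array(c['eye']); return (e+d*(z-e[2])/d[2])[:2]
b=at(418.4,202.6,.05); r=at(367.6,211.4,.05); print('brass',b,'red',r,np.linalg.norm(b-r),np.degrees(np.arctan2(-(r-b)[0],(r-b)[1])))
Z=lambda x,y:(325+x/5,170+y/5)
for n,p in dict(TLo=(50,120),BL=(95,360),BR=(627,272),TRo=(577,27)).items(): print(n,at(*Z(*p),.05))
K=lambda x,y:(145+x/4,140+(y-360)/4)
for n,p,z in (('TL',(62,394),.048),('BLw',(50,505),.048),('TRw',(318,408),.048),('BRw',(308,520),.048),('gTL',(78,420),.048),('b BL',(65,543),.008),('b BR',(343,558),.008),('b TR',(355,408),.008)): print(n,at(*K(*p),z))
E
```

```text
brass [ 0.52436781 -0.19911374] red [ 0.50910695 -0.11635385] 0.08415517025812783 10.447933037414558
TLo [ 0.53690561 -0.06351954]
BL [ 0.4595356  -0.07813853]
BR [ 0.48951877 -0.25005563]
TRo [ 0.56969336 -0.23640651]
TL [0.60948766 0.2240411 ]
BLw [0.5630692  0.22616408]
TRw [0.60493313 0.11871018]
BRw [0.55812124 0.12097567]
gTL [0.59863507 0.21684902]
b BL [0.55362521 0.23375176]
b BR [0.54848204 0.11387529]
b TR [0.61479951 0.11106533]
```

```bash
cat >> h.py <<'E'
def go(p,ang,tilt=0):
    """shift+twist (tool axes) to TCP p, tool x at world angle ang deg, tool down, tilted about tool y by tilt deg"""
    s=env.get_state(); C=rot(s['orientation']); a=np.radians(ang)
    x=np.array([np.cos(a),np.sin(a),0]); z=np.array([0,0,-1.]); T=R.from_matrix(np.stack([x,np.cross(z,x),z],1))*R.from_euler('y',tilt,degrees=True)
    print('xyz',np.round(C.inv().apply(np.array(p)-s['tcp_pos']),4),'twist',np.round((C.inv()*T).as_rotvec(),4),'tcp',np.round(s['tcp_pos'],4),'t',round(s['clock'],2),'gap',s['finger_gap'],'F',np.round(s['wrist_force'],1))
E
python3 -c "
from h import *
go([.549,-.1946,.10],-79.6)"
```

```text
xyz [-0.2136 -0.4571  0.1311] twist [-1.000e-04  1.200e-03  1.463e-01] tcp [ 0.1851 -0.5441  0.2307] t 0.2 gap 0.085254358957648 F [-0.6  1.1 -0.7]
```

servo_tool(targets=[{"xyz": [-0.107,-0.2285,0.03],"twist": [0,0.001,0.146],"jaw": 0},{"xyz": [-0.107,-0.2285,0.03],"twist": [0,0.001,0.146],"jaw": 0},{"xyz": [-0.107,-0.2285,0.03],"twist": [0,0.001,0.146],"jaw": 0},{"xyz": [-0.2136,-0.457,0.08],"twist": [0,0.001,0.146],"jaw": 0},{"xyz": [-0.2136,-0.457,0.08],"twist": [0,0.001,0.146],"jaw": 0},{"xyz": [-0.2136,-0.457,0.131],"twist": [0,0.001,0.146],"jaw": 0},{"xyz": [-0.2136,-0.457,0.131],"twist": [0,0.001,0.146],"jaw": 0},{"xyz": [-0.2136,-0.457,0.131],"twist": [0,0.001,0.146],"jaw": 0},{"xyz": [-0.2136,-0.457,0.131],"twist": [0,0.001,0.146],"jaw": 0},{"xyz": [-0.2136,-0.457,0.131],"twist": [0,0.001,0.146],"jaw": 0},{"xyz": [-0.2136,-0.457,0.131],"twist": [0,0.001,0.146],"jaw": 0},{"xyz": [-0.2136,-0.457,0.131],"twist": [0,0.001,0.146],"jaw": 0}])

```text
clock: 1.2
tcp_pos: [0.5333, -0.2095, 0.1076]
orientation: [0.0, 0.768, -0.64, 0.0]
wrist_force: [-0.1, -0.9, 0.6]
finger_gap: 0.0002
```

```bash
python3 -c "
from h import *
c=cam('side'); save(c,'s1',(300,460,110,230),5)
go([.549,-.1946,.06],-79.6)"
```

```text
xyz [-0.0068 -0.0138  0.0448] twist [-0.0016  0.0033  0.006 ] tcp [ 0.5367 -0.204   0.1048] t 1.25 gap -0.0002587902269438168 F [ 4.9  2.8 -1.7]
```

View pics/s1.png

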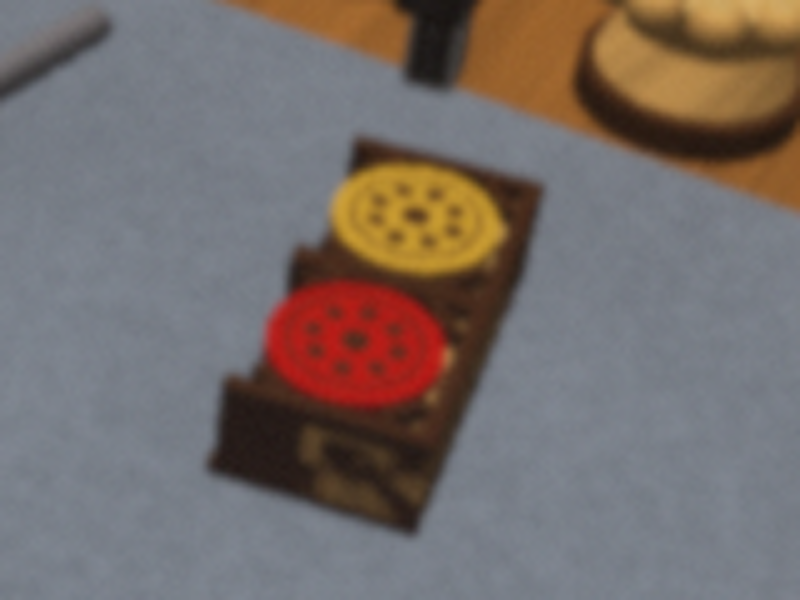

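The tip (430,80 in the crop) hovers above the brass disc, and both discs lie flat in their pockets. The arm still lags its command, so I'll descend to just above the disc.

servo_tool(targets=[{"xyz": [0,0,0],"twist": [0,0,0],"jaw": 0},{"xyz": [0,0,0],"twist": [0,0,0],"jaw": 0},{"xyz": [0,0,0.015],"twist": [0,0,0],"jaw": 0},{"xyz": [0,0,0.03],"twist": [0,0,0],"jaw": 0},{"xyz": [0,0,0.04],"twist": [0,0,0],"jaw": 0},{"xyz": [0,0,0.04],"twist": [0,0,0],"jaw": 0},{"xyz": [0,0,0.04],"twist": [0,0,0],"jaw": 0},{"xyz": [0,0,0.04],"twist": [0,0,0],"jaw": 0}])

```text
clock: 1.92
tcp_pos: [0.5323, -0.2122, 0.0691]
orientation: [0.0, 0.768, -0.64, 0.001]
wrist_force: [-0.3, -0.3, 0.5]
finger_gap: 0.0004
```

```bash
python3 -c "
from h import *
go([.549,-.1946,.06],-79.6)"
```

```text
xyz [-0.0143 -0.0195  0.0091] twist [-0.0009 -0.0018 -0.0009] tcp [ 0.5323 -0.2122  0.0691] t 1.92 gap 0.00040805093757713564 F [-0.3 -0.3  0.5]
```

Correct laterally first, then press slowly to 26 mm below the rim.

servo_tool(targets=[{"xyz": [-0.0143,-0.0195,0],"twist": [0,0,0],"jaw": 0},{"xyz": [-0.0143,-0.0195,0],"twist": [0,0,0],"jaw": 0},{"xyz": [-0.0143,-0.0195,0],"twist": [0,0,0],"jaw": 0},{"xyz": [-0.0143,-0.0195,0.009],"twist": [0,0,0],"jaw": 0},{"xyz": [-0.0143,-0.0195,0.014],"twist": [0,0,0],"jaw": 0},{"xyz": [-0.0143,-0.0195,0.018],"twist": [0,0,0],"jaw": 0},{"xyz": [-0.0143,-0.0195,0.021],"twist": [0,0,0],"jaw": 0},{"xyz": [-0.0143,-0.0195,0.024],"twist": [0,0,0],"jaw": 0},{"xyz": [-0.0143,-0.0195,0.027],"twist": [0,0,0],"jaw": 0},{"xyz": [-0.0143,-0.0195,0.03],"twist": [0,0,0],"jaw": 0},{"xyz": [-0.0143,-0.0195,0.03],"twist": [0,0,0],"jaw": 0}])

```text
clock: 2.83
tcp_pos: [0.5486, -0.1935, 0.0375]
orientation: [0.0, 0.768, -0.64, 0.0]
wrist_force: [1.6, -0.5, -1.2]
finger_gap: -0.0002
```

servo_tool(targets=[{"xyz": [0,0,0.003],"twist": [0,0,0],"jaw": 0},{"xyz": [0,0,0.006],"twist": [0,0,0],"jaw": 0},{"xyz": [0,0,0.009],"twist": [0,0,0],"jaw": 0},{"xyz": [0,0,0.012],"twist": [0,0,0],"jaw": 0},{"xyz": [0,0,0.014],"twist": [0,0,0],"jaw": 0},{"xyz": [0,0,0.014],"twist": [0,0,0],"jaw": 0},{"xyz": [0,0,0.014],"twist": [0,0,0],"jaw": 0},{"xyz": [0,0,0.014],"twist": [0,0,0],"jaw": 0}])

```text
clock: 3.5
tcp_pos: [0.5495, -0.1937, 0.0242]
orientation: [0.0, 0.768, -0.64, 0.001]
wrist_force: [5.0, 0.3, -1.9]
finger_gap: -0.0001
```

```bash
python3 -c "
from h import *
c=cam('side'); save(c,'s2',(300,460,110,230),5)
go([.549,-.1946,.12],-79.6)"
```

```text
xyz [ 0.0009  0.0005 -0.0958] twist [-0.0011 -0.0013  0.0005] tcp [ 0.5495 -0.1937  0.0242] t 3.55 gap -0.00012066535315559184 F [ 5.3 -0.2 -3.4]
```

View pics/s2.png

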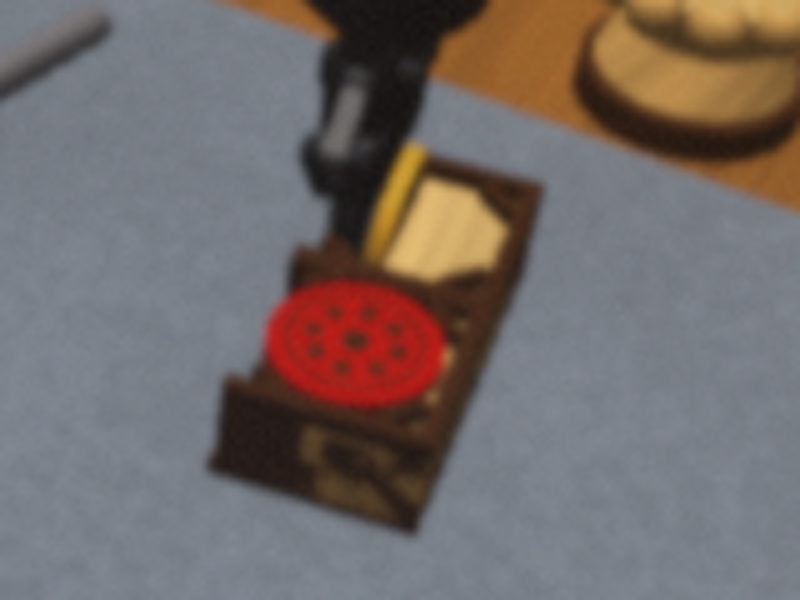

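The disc has tipped into the trough: its yellow edge shows at (400,200) in the crop, standing steeply against the finger. I'll back the finger off towards the open front, then lift and look.

servo_tool(targets=[{"xyz": [0,-0.003,0],"twist": [0,0,0],"jaw": 0},{"xyz": [0,-0.006,0],"twist": [0,0,0],"jaw": 0},{"xyz": [0,-0.009,-0.003],"twist": [0,0,0],"jaw": 0},{"xyz": [0,-0.012,-0.02],"twist": [0,0,0],"jaw": 0},{"xyz": [0,-0.012,-0.05],"twist": [0,0,0],"jaw": 0},{"xyz": [0,-0.012,-0.09],"twist": [0,0,0],"jaw": 0},{"xyz": [0,-0.012,-0.13],"twist": [0,0,0.12],"jaw": 0.7},{"xyz": [0,-0.012,-0.13],"twist": [0,0,0.24],"jaw": 0.7},{"xyz": [0,-0.012,-0.13],"twist": [0,0,0.36],"jaw": 0.7},{"xyz": [0,-0.012,-0.13],"twist": [0,0,0.48],"jaw": 0.7},{"xyz": [0,-0.012,-0.13],"twist": [0,0,0.6],"jaw": 0.7},{"xyz": [0,-0.012,-0.13],"twist": [0,0,0.72],"jaw": 0.7}])

```text
clock: 4.55
tcp_pos: [0.5516, -0.2062, 0.1545]
orientation: [0.007, -0.509, 0.861, 0.004]
wrist_force: [0.7, -0.5, -0.6]
finger_gap: 0.0599
```

```bash
python3 - <<'E'
from h import *
c=cam('side'); save(c,'s3',(300,460,110,230),5)
t=np.radians(10.4); o=np.array([.5167,-.1577])
for n in ('side','top'):
    c=cam(n); P=pts(c); H,S,V=cv2.split(cv2.cvtColor(c['color'],cv2.COLOR_RGB2HSV))
    m=(H>15)&(H<32)&(S>90)&(V>110)
    q=P-np.r_[o,0]; T=np.stack([q[...,0]*np.cos(t)+q[...,1]*np.sin(t),-q[...,0]*np.sin(t)+q[...,1]*np.cos(t),q[...,2]],-1)
    m&=(np.abs(T[...,0])<.043)&(T[...,1]<-.005)&(T[...,1]>-.08)&(T[...,2]>.053)&(T[...,2]<.09)
    a=T[m]*1000; print(n,len(a),a.min(0),a.max(0),np.median(a,0))
    for z in range(53,85,4):
        k=(a[:,2]>=z)&(a[:,2]<z+4)
        if k.sum()>2: print(z,k.sum(),np.percentile(a[k],[5,50,95],0).round(1).tolist())
ax=.0; go([.549,-.1946,.12],10.4)
E
```

```text
side 99 [  5.72769679 -60.14847006  53.24866271] [14.26914118 -7.75873158 76.48264305] [  9.46574245 -22.42232585  69.5821832 ]
53 11 [[6.4, -15.5, 53.3], [10.1, -9.6, 54.6], [13.6, -8.1, 56.8]]
57 7 [[7.5, -12.9, 57.2], [9.4, -11.0, 58.2], [13.5, -9.1, 60.5]]
61 15 [[6.1, -17.3, 61.3], [10.0, -14.8, 63.0], [13.8, -11.0, 64.1]]
65 13 [[5.8, -24.4, 65.4], [9.3, -18.8, 67.3], [13.5, -16.5, 68.5]]
69 23 [[5.8, -56.7, 69.4], [8.0, -26.0, 71.0], [12.9, -19.3, 72.6]]
73 30 [[6.1, -50.0, 73.3], [9.5, -37.2, 74.7], [13.2, -25.3, 76.4]]
top 204 [-36.18808861 -71.75022285  53.9655486 ] [13.72973592 -8.86203811 78.37491054] [  9.44541096 -34.61540777  72.57067544]
53 7 [[-23.1, -42.0, 54.1], [9.0, -9.6, 55.1], [12.2, -8.9, 56.5]]
57 11 [[6.4, -71.3, 57.7], [10.6, -11.5, 59.0], [13.5, -10.4, 60.2]]
61 16 [[6.9, -69.8, 61.0], [9.9, -14.1, 62.5], [13.0, -11.7, 64.7]]
65 33 [[5.9, -66.8, 65.7], [8.7, -20.1, 66.9], [13.6, -14.3, 68.9]]
69 45 [[5.7, -62.3, 69.6], [9.5, -27.6, 71.7], [12.5, -20.4, 72.8]]
73 76 [[5.7, -54.1, 73.6], [9.2, -40.8, 75.1], [12.9, -27.3, 76.7]]
77 16 [[6.2, -48.3, 77.1], [9.9, -38.9, 77.5], [12.6, -33.2, 78.1]]
xyz [-0.012   0.0082  0.0344] twist [-0.0163  0.0084 -2.2591] tcp [ 0.5502 -0.2095  0.1542] t 4.7 gap 0.05966708674861473 F [ 0.1  0.4 -0.8]
```

View pics/s3.png

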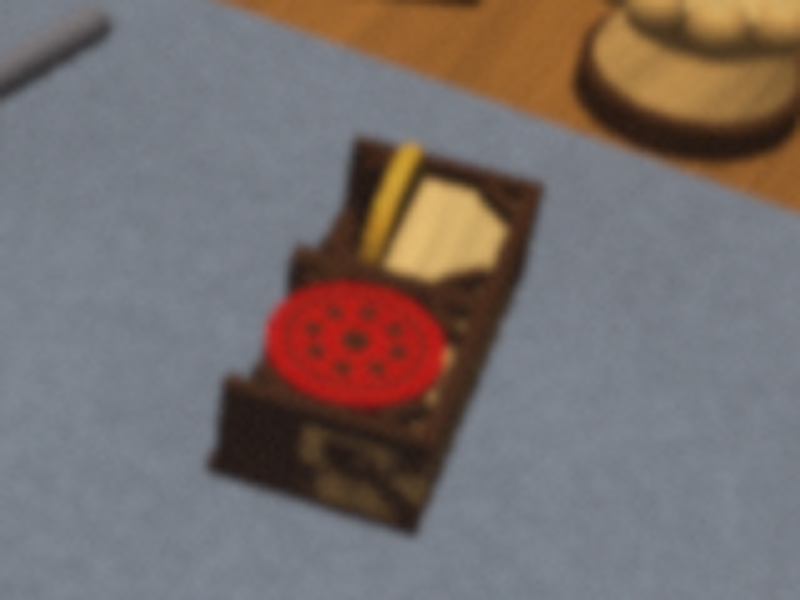

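The picture shows the disc standing free in the trough (edge at about (395,200)), its top 27 mm above the rim and only a few degrees off vertical. I'll straddle it and nudge the top back towards -x so that it leans properly.

```bash
python3 -c "
from h import *
print(env.get_state()['joint_pos'])
go([.5334,-.1963,.11],-169.6)"
```

```text
[-0.50768276  0.37074868 -0.06277211  1.13777058  0.01464436  3.14073567]
xyz [-0.0027  0.021   0.0443] twist [0.0069 0.0135 0.8824] tcp [ 0.5502 -0.2095  0.1542] t 4.7 gap 0.05966708674861473 F [ 0.1  0.4 -0.8]
```

Joint 6 is at its limit this way round, so I'll turn the other way, to tool x = +tray x.

servo_tool(targets=[{"xyz": [0,0,0],"twist": [0,0,-0.12],"jaw": 0.3},{"xyz": [0,0,0],"twist": [0,0,-0.24],"jaw": 0.3},{"xyz": [0,0,0],"twist": [0,0,-0.36],"jaw": 0.3},{"xyz": [0,0,0],"twist": [0,0,-0.48],"jaw": 0.3},{"xyz": [0,0,0],"twist": [0,0,-0.6],"jaw": 0.3},{"xyz": [0,0,0],"twist": [0,0,-0.72],"jaw": 0.3},{"xyz": [0,0,0],"twist": [0,0,-0.84],"jaw": 0.3},{"xyz": [0,0,0],"twist": [0,0,-0.96],"jaw": 0.3},{"xyz": [0,0,0],"twist": [0,0,-1.08],"jaw": 0.3},{"xyz": [0,0,0],"twist": [0,0,-1.2],"jaw": 0.3},{"xyz": [0,0,0],"twist": [0,0,-1.3],"jaw": 0.3}])

```text
clock: 5.62
tcp_pos: [0.5509, -0.2082, 0.1542]
orientation: [-0.007, 0.927, -0.375, 0.001]
wrist_force: [-0.1, -0.2, 0.2]
finger_gap: 0.0257
```

servo_tool(targets=[{"xyz": [0,0,0],"twist": [0,0,-0.12],"jaw": 0.3},{"xyz": [0,0,0],"twist": [0,0,-0.24],"jaw": 0.3},{"xyz": [0,0,0],"twist": [0,0,-0.36],"jaw": 0.3},{"xyz": [0,0,0],"twist": [0,0,-0.48],"jaw": 0.3},{"xyz": [0,0,0],"twist": [0,0,-0.6],"jaw": 0.3},{"xyz": [0,0,0],"twist": [0,0,-0.72],"jaw": 0.3},{"xyz": [0,0,0],"twist": [0,0,-0.84],"jaw": 0.3},{"xyz": [0,0,0],"twist": [0,0,-0.95],"jaw": 0.3},{"xyz": [0,0,0],"twist": [0,0,-0.95],"jaw": 0.3},{"xyz": [0,0,0],"twist": [0,0,-0.95],"jaw": 0.3}])

```text
clock: 6.45
tcp_pos: [0.5509, -0.2083, 0.1542]
orientation: [-0.006, 0.996, 0.086, 0.004]
wrist_force: [0.3, 0.1, 0.9]
finger_gap: 0.0258
```

```bash
python3 -c "
from h import *
print(env.get_state()['joint_pos'])
go([.5334,-.1963,.1],10.4)"
```

```text
[-0.50553821  0.37095199 -0.06264206  1.1372905   0.01500419  0.89385557]
xyz [-0.0157 -0.0142  0.0542] twist [-0.0117 -0.0094 -0.0101] tcp [ 0.5509 -0.2083  0.1542] t 6.45 gap 0.025835491750218202 F [0.3 0.1 0.9]
```

Move over the disc, straddle it (tip z ≈ 0.062), nudge −x by 17 mm, then come back 9 mm.

servo_tool(targets=[{"xyz": [-0.0157,-0.0142,0.02],"twist": [-0.012,-0.009,-0.01],"jaw": 0.3},{"xyz": [-0.0157,-0.0142,0.04],"twist": [-0.012,-0.009,-0.01],"jaw": 0.3},{"xyz": [-0.0157,-0.0142,0.054],"twist": [-0.012,-0.009,-0.01],"jaw": 0.3},{"xyz": [-0.0157,-0.0142,0.054],"twist": [-0.012,-0.009,-0.01],"jaw": 0.3},{"xyz": [-0.0157,-0.0142,0.054],"twist": [-0.012,-0.009,-0.01],"jaw": 0.3},{"xyz": [-0.0157,-0.0142,0.054],"twist": [-0.012,-0.009,-0.01],"jaw": 0.3}])

```text
clock: 6.95
tcp_pos: [0.5341, -0.1972, 0.1011]
orientation: [0.001, 0.996, 0.091, 0.001]
wrist_force: [1.1, 0.1, 0.3]
finger_gap: 0.0258
```

servo_tool(targets=[{"xyz": [0,0,0.012],"twist": [0,0,0],"jaw": 0.3},{"xyz": [0,0,0.025],"twist": [0,0,0],"jaw": 0.3},{"xyz": [0,0,0.038],"twist": [0,0,0],"jaw": 0.3},{"xyz": [0,0,0.038],"twist": [0,0,0],"jaw": 0.3},{"xyz": [0,0,0.038],"twist": [0,0,0],"jaw": 0.3}])

```text
clock: 7.37
tcp_pos: [0.5337, -0.1971, 0.0628]
orientation: [0.0, 0.996, 0.092, 0.001]
wrist_force: [0.4, 0.3, -0.3]
finger_gap: 0.0257
```

```bash
python3 -c "
from h import *
c=cam('side'); save(c,'s4',(300,460,80,200),5)
go([.5334,-.1963,.062],10.4)"
```

```text
xyz [-0.0006 -0.0012  0.0014] twist [ 0.0015 -0.002   0.0019] tcp [ 0.5342 -0.1973  0.0634] t 7.42 gap 0.025750141538719937 F [ 0.6  0.5 -0.5]
```

View pics/s4.png

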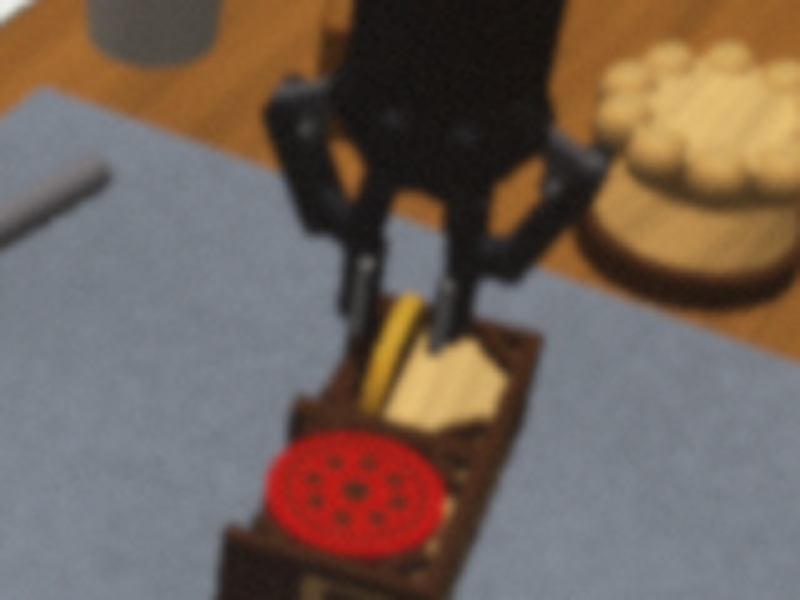

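Fingers at (360,300) and (450,310) straddle the disc's top at (410,300). Nudge it towards −x.

servo_tool(targets=[{"xyz": [-0.005,0,0],"twist": [0,0,0],"jaw": 0.3},{"xyz": [-0.008,0,0],"twist": [0,0,0],"jaw": 0.3},{"xyz": [-0.011,0,0],"twist": [0,0,0],"jaw": 0.3},{"xyz": [-0.014,0,0],"twist": [0,0,0],"jaw": 0.3},{"xyz": [-0.017,0,0],"twist": [0,0,0],"jaw": 0.3},{"xyz": [-0.018,0,0],"twist": [0,0,0],"jaw": 0.3},{"xyz": [-0.018,0,0],"twist": [0,0,0],"jaw": 0.3},{"xyz": [-0.014,0,0],"twist": [0,0,0],"jaw": 0.3},{"xyz": [-0.009,0,0],"twist": [0,0,0],"jaw": 0.3},{"xyz": [-0.009,0,0],"twist": [0,0,0],"jaw": 0.3},{"xyz": [-0.009,0,0],"twist": [0,0,0],"jaw": 0.3}])

```text
clock: 8.33
tcp_pos: [0.5244, -0.1983, 0.0617]
orientation: [0.0, 0.996, 0.092, -0.0]
wrist_force: [-0.8, 0.5, 0.2]
finger_gap: 0.0256
```

```bash
python3 - <<'E'
from h import *
c=cam('side'); save(c,'s5',(300,460,80,200),5)
t=np.radians(10.4); o=np.array([.5167,-.1577])
P=pts(c); H,S,V=cv2.split(cv2.cvtColor(c['color'],cv2.COLOR_RGB2HSV))
m=(H>15)&(H<32)&(S>90)&(V>110)
q=P-np.r_[o,0]; T=np.stack([q[...,0]*np.cos(t)+q[...,1]*np.sin(t),-q[...,0]*np.sin(t)+q[...,1]*np.cos(t),q[...,2]],-1)
m&=(np.abs(T[...,0])<.043)&(T[...,1]<-.005)&(T[...,1]>-.08)&(T[...,2]>.053)&(T[...,2]<.09)
a=T[m]*1000
for z in range(53,85,4):
    k=(a[:,2]>=z)&(a[:,2]<z+4)
    if k.sum()>2: print(z,k.sum(),np.percentile(a[k],[5,50,95],0).round(1).tolist())
go([.5334,-.1963,.062],10.4)
E
```

```text
53 18 [[1.7, -56.7, 53.4], [8.2, -9.3, 55.2], [9.8, -5.8, 56.4]]
57 16 [[0.1, -62.6, 57.5], [4.7, -12.5, 59.1], [7.9, -8.4, 60.4]]
61 20 [[-19.2, -41.7, 62.1], [2.5, -17.1, 63.8], [7.0, -11.4, 64.8]]
65 25 [[-16.7, -47.3, 65.4], [1.3, -22.0, 67.1], [5.4, -15.6, 68.9]]
69 36 [[-15.9, -53.8, 69.6], [-2.2, -32.6, 71.9], [2.7, -22.0, 72.8]]
73 15 [[-6.8, -44.0, 73.3], [0.0, -36.5, 74.7], [2.6, -28.5, 76.1]]
xyz [ 0.0094 -0.0003 -0.0003] twist [0.     0.0004 0.0026] tcp [ 0.5242 -0.1983  0.0617] t 8.38 gap 0.025624038049076554 F [-0.3  0.3 -0.5]
```

View pics/s5.png

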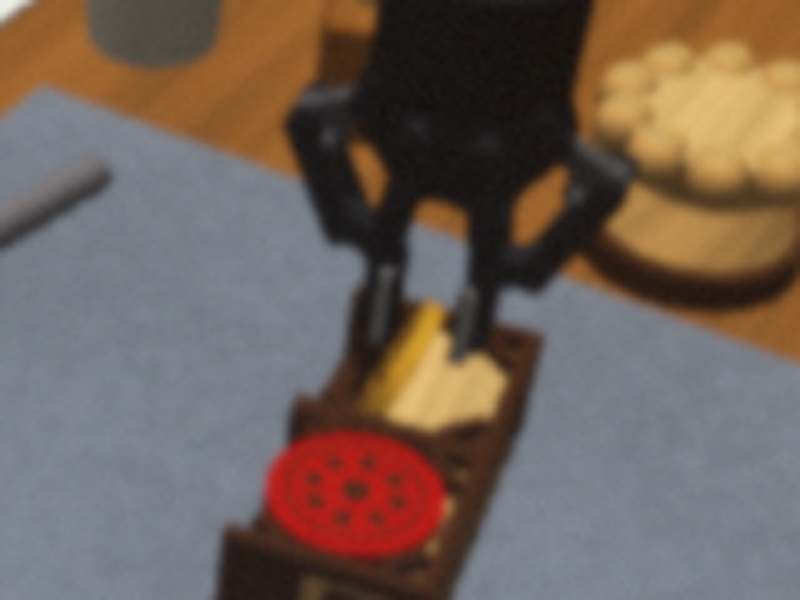

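The disc now leans at about 69° on its own, its top edge at (425,310) in the crop, between the fingers and touching neither. I'll rise, tilt the tool 20° to match, and come down along the disc's plane.

```bash
python3 -c "
from h import *
go([.5202,-.1987,.080],10.4,20); go([.5307,-.1968,.052],10.4,20)"
```

```text
xyz [-0.0041 -0.0004 -0.0183] twist [-0.0004  0.3495  0.0026] tcp [ 0.5242 -0.1983  0.0617] t 8.38 gap 0.025624038049076554 F [-0.3  0.3 -0.5]
xyz [ 0.0066 -0.0003  0.0097] twist [-0.0004  0.3495  0.0026] tcp [ 0.5242 -0.1983  0.0617] t 8.38 gap 0.025624038049076554 F [-0.3  0.3 -0.5]
```

servo_tool(targets=[{"xyz": [0,0,-0.015],"twist": [0,0,0],"jaw": 0.3},{"xyz": [-0.004,0,-0.03],"twist": [0,0.11,0],"jaw": 0.3},{"xyz": [-0.0041,0,-0.03],"twist": [0,0.23,0],"jaw": 0.27},{"xyz": [-0.0041,0,-0.025],"twist": [0,0.35,0],"jaw": 0.27},{"xyz": [-0.0041,0,-0.018],"twist": [0,0.35,0],"jaw": 0.27},{"xyz": [-0.0015,0,-0.011],"twist": [0,0.35,0],"jaw": 0.27},{"xyz": [0.001,0,-0.004],"twist": [0,0.35,0],"jaw": 0.27},{"xyz": [0.004,0,0.003],"twist": [0,0.35,0],"jaw": 0.27},{"xyz": [0.0066,0,0.0097],"twist": [0,0.35,0],"jaw": 0.27},{"xyz": [0.0066,0,0.0097],"twist": [0,0.35,0],"jaw": 0.27},{"xyz": [0.0066,0,0.0097],"twist": [0,0.35,0],"jaw": 0.27}])

```text
clock: 9.3
tcp_pos: [0.5319, -0.197, 0.0518]
orientation: [-0.016, 0.981, 0.091, 0.173]
wrist_force: [-0.9, 0.0, -0.8]
finger_gap: 0.0231
```

```bash
python3 - <<'E'
from h import *
c=cam('side'); save(c,'s6',(310,430,110,200),6)
go([.5307,-.1968,.052],10.4,20)
E
```

```text
xyz [-0.0011 -0.0006 -0.0001] twist [-0.0009 -0.0013  0.0033] tcp [ 0.5318 -0.1972  0.0523] t 9.35 gap 0.023065723790333576 F [ 0.1 -0.2  0.9]
```

View pics/s6.png

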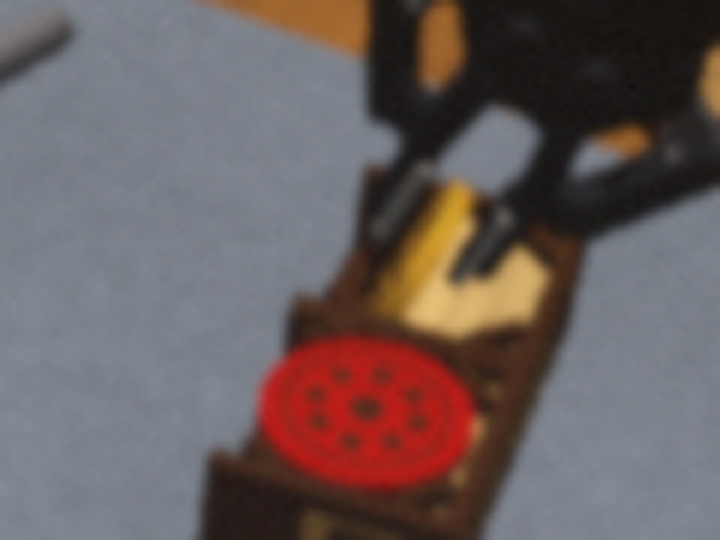

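The disc's rim (455,200) lies between the pads at (405,200) and (490,245), parallel to them. Close at 40 N.

servo_tool(targets=[{"xyz": [0,0,0],"twist": [0,0,0],"jaw": 0.15},{"xyz": [0,0,0],"twist": [0,0,0],"jaw": 0.1},{"xyz": [0,0,0],"twist": [0,0,0],"jaw": 0},{"xyz": [0,0,0],"twist": [0,0,0],"jaw": 0},{"xyz": [0,0,0],"twist": [0,0,0],"jaw": 0},{"xyz": [0,0,0],"twist": [0,0,0],"jaw": 0},{"xyz": [0,0,0],"twist": [0,0,0],"jaw": 0}], squeeze=45)

```text
clock: 9.93
tcp_pos: [0.5309, -0.1974, 0.0526]
orientation: [-0.016, 0.981, 0.09, 0.174]
wrist_force: [-1.3, -0.1, -0.2]
finger_gap: 0.0074
```

servo_tool(targets=[{"xyz": [0,0,-0.004],"twist": [0,0,0],"jaw": 0},{"xyz": [0,0,-0.01],"twist": [0,0,0],"jaw": 0},{"xyz": [0,0,-0.02],"twist": [0,0,0],"jaw": 0},{"xyz": [0,0,-0.035],"twist": [0,0,0],"jaw": 0},{"xyz": [0,0,-0.055],"twist": [0,0,0],"jaw": 0},{"xyz": [0,0,-0.075],"twist": [0,0,0],"jaw": 0},{"xyz": [0,0,-0.09],"twist": [0,0,0],"jaw": 0},{"xyz": [0,0,-0.1],"twist": [0,0,0],"jaw": 0},{"xyz": [0,0,-0.1],"twist": [0,0,0],"jaw": 0}])

```text
clock: 10.68
tcp_pos: [0.4981, -0.2047, 0.15]
orientation: [-0.014, 0.98, 0.091, 0.176]
wrist_force: [-0.1, -0.3, -1.1]
finger_gap: 0.0067
```

```bash
python3 - <<'E'
from h import *
c=cam('side'); save(c,'s7',(310,470,60,180),5)
print(env.get_state()['joint_pos'])
go([.584,.1725,.15],-2.5)
E
```

```text
[-0.68941781  0.08377098 -0.50988513  0.74182762  0.26620897  0.72903352]
xyz [ 0.1448 -0.3549  0.0506] twist [-0.0367 -0.3523  0.2253] tcp [ 0.4979 -0.2044  0.1486] t 10.73 gap 0.006819725218699884 F [-0.2 -1.3 -1.2]
```

View pics/s7.png

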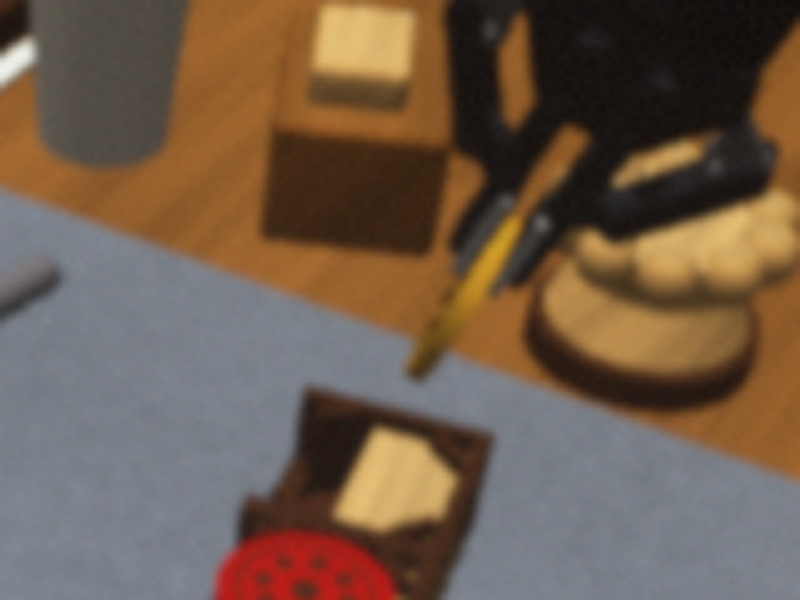

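The disc hangs in the fingers in line with them (from (520,230) to (415,370)), and the red one is untouched. Carry it to the rack.

servo_tool(targets=[{"xyz": [0.01,-0.03,0.0],"twist": [-0.004,-0.05,0.03],"jaw": 0},{"xyz": [0.024,-0.06,0.0],"twist": [-0.01,-0.1,0.06],"jaw": 0},{"xyz": [0.036,-0.09,0.005],"twist": [-0.014,-0.14,0.09],"jaw": 0},{"xyz": [0.048,-0.12,0.01],"twist": [-0.018,-0.18,0.11],"jaw": 0},{"xyz": [0.06,-0.15,0.015],"twist": [-0.022,-0.21,0.13],"jaw": 0},{"xyz": [0.073,-0.18,0.02],"twist": [-0.026,-0.25,0.15],"jaw": 0},{"xyz": [0.085,-0.21,0.025],"twist": [-0.03,-0.29,0.17],"jaw": 0},{"xyz": [0.097,-0.24,0.03],"twist": [-0.034,-0.32,0.19],"jaw": 0},{"xyz": [0.11,-0.27,0.035],"twist": [-0.037,-0.352,0.21],"jaw": 0},{"xyz": [0.122,-0.3,0.04],"twist": [-0.037,-0.352,0.225],"jaw": 0},{"xyz": [0.134,-0.33,0.045],"twist": [-0.037,-0.352,0.225],"jaw": 0},{"xyz": [0.145,-0.355,0.05],"twist": [-0.037,-0.352,0.225],"jaw": 0}])

```text
clock: 11.73
tcp_pos: [0.5831, 0.176, 0.1479]
orientation: [-0.001, 1.0, -0.021, -0.002]
wrist_force: [0.3, 0.1, -1.0]
finger_gap: 0.0071
```

servo_tool(targets=[{"xyz": [0,0,0],"twist": [0,0,0],"jaw": 0},{"xyz": [0,0,0],"twist": [0,0,0],"jaw": 0},{"xyz": [0,0,0],"twist": [0,0,0],"jaw": 0}])

```text
clock: 11.98
tcp_pos: [0.5825, 0.1733, 0.1482]
orientation: [-0.001, 1.0, -0.021, -0.002]
wrist_force: [-0.3, 0.4, -1.3]
finger_gap: 0.0071
```

```bash
python3 - <<'E'
from h import *
go([.584,.1725,.12],-2.5)
p=np.array(env.get_state()['tcp_pos'])
for n in ('side','top'):
    c=cam(n); P=pts(c); H,S,V=cv2.split(cv2.cvtColor(c['color'],cv2.COLOR_RGB2HSV))
    m=(S>90)&(V>60)&(H>12)&(H<35)&(np.linalg.norm(P-p,axis=-1)<.075)&(P[...,2]>p[2]-.055)
    a=P[m]; print(n,len(a)); 
    if len(a): print(np.percentile(a,[2,50,98],0).round(4))
E
```

```text
xyz [0.0016 0.0008 0.0282] twist [-0.0012  0.0044  0.0012] tcp [0.5825 0.1733 0.1482] t 11.98 gap 0.007138007389813235 F [-0.3  0.4 -1.3]
side 728
[[0.5765 0.1451 0.1085]
 [0.5788 0.1882 0.1378]
 [0.5867 0.2086 0.1705]]
top 273
[[0.5762 0.1388 0.1118]
 [0.5788 0.1521 0.1553]
 [0.5851 0.1768 0.1718]]
```

Disc extents match the plan: y 0.139–0.209, and its bottom edge is about 47 mm below the TCP. Shift +2.5 mm in x and lower.

servo_tool(targets=[{"xyz": [0.0025,0.0008,0.0],"twist": [0,0,0],"jaw": 0},{"xyz": [0.0025,0.0008,0.02],"twist": [0,0,0],"jaw": 0},{"xyz": [0.0025,0.0008,0.04],"twist": [0,0,0],"jaw": 0},{"xyz": [0.0025,0.0008,0.055],"twist": [0,0,0],"jaw": 0},{"xyz": [0.0025,0.0008,0.065],"twist": [0,0,0],"jaw": 0},{"xyz": [0.0025,0.0008,0.075],"twist": [0,0,0],"jaw": 0},{"xyz": [0.0025,0.0008,0.082],"twist": [0,0,0],"jaw": 0},{"xyz": [0.0025,0.0008,0.086],"twist": [0,0,0],"jaw": 0},{"xyz": [0.0025,0.0008,0.088],"twist": [0,0,0],"jaw": 0},{"xyz": [0.0025,0.0008,0.088],"twist": [0,0,0],"jaw": 0},{"xyz": [0.0025,0.0008,0.088],"twist": [0,0,0],"jaw": 0}])

```text
clock: 13.0
tcp_pos: [0.5859, 0.1729, 0.0617]
orientation: [-0.001, 1.0, -0.021, -0.001]
wrist_force: [-0.1, 1.0, -0.7]
finger_gap: 0.0067
```

```bash
python3 - <<'E'
from h import *
c=cam('side'); save(c,'s8',(170,320,190,310),5)
go([.584,.1725,.055],-2.5)
E
```

```text
xyz [-0.0019  0.0005  0.0068] twist [-0.0021  0.0015  0.0008] tcp [0.5859 0.1729 0.0618] t 13.05 gap 0.006816752503373731 F [-0.   0.  -0.6]
```

View pics/s8.png

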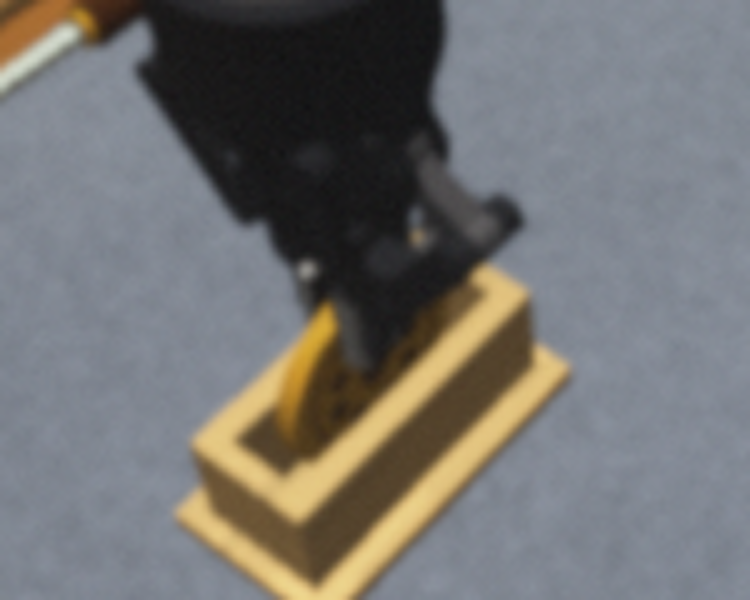

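The disc is inside the groove (edge at (300,400), between walls at (240,440) and (300,470)). Lower in small steps until it touches.

servo_tool(targets=[{"xyz": [0,0,0.0015],"twist": [0,0,0],"jaw": 0},{"xyz": [0,0,0.003],"twist": [0,0,0],"jaw": 0},{"xyz": [0,0,0.004],"twist": [0,0,0],"jaw": 0},{"xyz": [0,0,0.005],"twist": [0,0,0],"jaw": 0},{"xyz": [0,0,0.005],"twist": [0,0,0],"jaw": 0},{"xyz": [0,0,0.005],"twist": [0,0,0],"jaw": 0}])

```text
clock: 13.55
tcp_pos: [0.5853, 0.1728, 0.056]
orientation: [-0.001, 1.0, -0.021, -0.001]
wrist_force: [0.6, -1.1, -0.6]
finger_gap: 0.0071
```

servo_tool(targets=[{"xyz": [0,0,0.0008],"twist": [0,0,0],"jaw": 0},{"xyz": [0,0,0.0015],"twist": [0,0,0],"jaw": 0},{"xyz": [0,0,0.0015],"twist": [0,0,0],"jaw": 0},{"xyz": [0,0,0.0015],"twist": [0,0,0],"jaw": 0}])

```text
clock: 13.88
tcp_pos: [0.5856, 0.1728, 0.0556]
orientation: [-0.001, 1.0, -0.021, -0.001]
wrist_force: [-1.8, 0.2, 6.0]
finger_gap: 0.0069
```

Contact felt (6 N up). Release gradually.

servo_tool(targets=[{"xyz": [0,0,0],"twist": [0,0,0],"jaw": 0.12},{"xyz": [0,0,0],"twist": [0,0,0],"jaw": 0.15},{"xyz": [0,0,0],"twist": [0,0,0],"jaw": 0.2},{"xyz": [0,0,0],"twist": [0,0,0],"jaw": 0.25},{"xyz": [0,0,0],"twist": [0,0,0],"jaw": 0.3},{"xyz": [0,0,0],"twist": [0,0,0],"jaw": 0.35},{"xyz": [0,0,0],"twist": [0,0,0],"jaw": 0.45},{"xyz": [0,0,0],"twist": [0,0,0],"jaw": 0.55},{"xyz": [0,0,0],"twist": [0,0,0],"jaw": 0.65},{"xyz": [0,0,0],"twist": [0,0,0],"jaw": 0.75},{"xyz": [0,0,0],"twist": [0,0,0],"jaw": 0.75},{"xyz": [0,0,0],"twist": [0,0,0],"jaw": 0.75}])

```text
clock: 14.88
tcp_pos: [0.5854, 0.1727, 0.0546]
orientation: [-0.001, 1.0, -0.021, -0.001]
wrist_force: [-0.2, -1.3, -0.2]
finger_gap: 0.0641
```

servo_tool(targets=[{"xyz": [0,0,-0.005],"twist": [0,0,0],"jaw": 0.75},{"xyz": [0,0,-0.015],"twist": [0,0,0],"jaw": 0.75},{"xyz": [0,0,-0.03],"twist": [0,0,0],"jaw": 0.75},{"xyz": [0,0,-0.05],"twist": [0,0,0],"jaw": 0.75},{"xyz": [0,0,-0.08],"twist": [0,0,0],"jaw": 0.75},{"xyz": [0,0,-0.11],"twist": [0,0,0],"jaw": 0.75},{"xyz": [0,0,-0.14],"twist": [0,0,0],"jaw": 0.75},{"xyz": [0,0,-0.14],"twist": [0,0,0],"jaw": 0.75},{"xyz": [0,0,-0.14],"twist": [0,0,0],"jaw": 0.75},{"xyz": [0,0,-0.14],"twist": [0,0,0],"jaw": 0.75}])

```text
clock: 15.72
tcp_pos: [0.5858, 0.1725, 0.1952]
orientation: [-0.001, 1.0, -0.021, -0.001]
wrist_force: [-0.8, 0.5, -0.3]
finger_gap: 0.064
```

```bash
python3 - <<'E'
from h import *
c=cam('side'); im=c['color'][:,:,::-1]
a=cv2.resize(im[215:315,190:310],None,fx=4,fy=4); b=cv2.resize(im[110:210,330:425],None,fx=3,fy=4)
cv2.imwrite('pics/s9.png',np.hstack([a,b])); print(env.get_state()['wrist_force'],env.get_state()['qvel'].round(3))
E
```

```text
[0.30678996 0.54149182 0.19852666] [ 0.     0.015 -0.014 -0.001  0.001 -0.001]
```

View pics/s9.png

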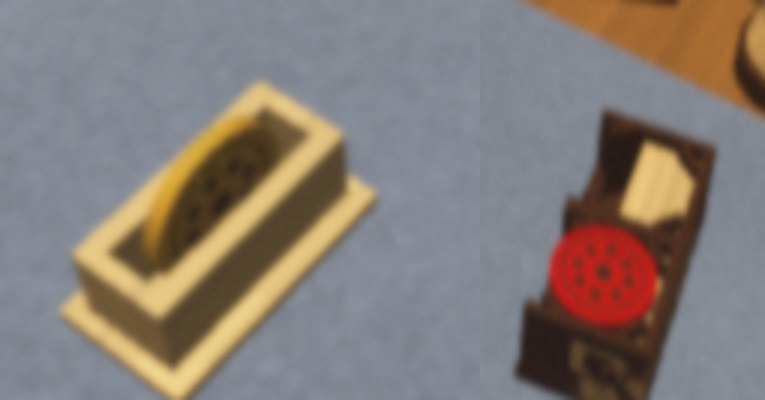

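The brass disc stands on edge in the groove (around (200,190)), and the red disc lies in its pocket (605,275). Hand in.

```bash
python3 -c "
from workcell import env
print(env.hand_in())"
```

```text
the job is handed in; nothing more can be done
None
```

The brass medallion is standing on edge in the rack groove, released, and the red one is still lying in its pocket. I handed the job in at about 16 s of the 56 s allowed.

- **Tipping:** I pressed the overhanging edge to 26 mm below the rim and the disc dropped into the trough. It came to rest only a few degrees off vertical, outside the stated 55–80° lean. I nudged its top back towards tray −x with an open finger, after which it stayed leaning by itself at about 69°.
- **Placing:** I gripped the raised edge at 45 N, lifted it clear, and lowered it into the groove until I felt about 6 N of contact. I then opened the fingers gradually and withdrew upwards.
- **Last checks:** The final picture shows the gripper clear, with about 0.6 N at the wrist, which is just noise. I did not measure the disc's final lean in the rack; I only saw it in the picture. The highest wrist force the moves reported was about 6 N.
- **Joint limit:** While turning the gripper, joint 6 briefly read 3.1407 rad, right at its stated ±3.14 limit. I turned it back the other way at once.

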